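# Turn the parrot-treat carousel to the dish and press out a treat

## Robot

A 7-joint arm with a two-finger parallel gripper is mounted at the origin on the work surface. World frame = base frame: x ahead of the robot, y to its left, z up, the work surface at z = 0. Lengths are in m, angles in rad, forces in N, time in s.
With the tool pointing down it reaches from about 0.425 to 0.95 m from the base axis. Payload 4.7 kg.
Tool frame: the origin (TCP) lies midway between the tips of the shut fingers; the grasp point (between the pads) lies 19 mm behind it (env.grip_point_offset is the distance from the TCP to the grasp point, in m); z points along the fingers, y is the line along which they close (so a half turn about z gives the same grasp; the last joint's range is limited). The gripper opens to 87 mm and grips with 3 to 60 N. Pads are 19 mm wide; open, the fingers measure 117 mm over their backs; the gripper's body (75 mm by 190 mm) begins 51 mm behind the grasp point.
Start: joints at [1.143, 0.469, -0.049, 1.532, 0.024, 1.141, -0.082], TCP at [0.262, -0.622, 0.223] pointing down, gripper open.
Joint ranges: [-2.59, 2.59], [-0.33, 1.99], [-1.39, 1.29], [0.1, 2.45], [-1.04, 4.18], [0.21, 1.99], [-2.66, 2.66]. Speed limits (rad/s): [2.57, 2.57, 3.14, 3.14, 3.14, 3.14, 3.14].

## Interface

Orientations are given as [roll, pitch, yaw] about the fixed x, y, z axes, in that order (R = Rz(yaw) Ry(pitch) Rx(roll)).
In Python, from station import env gives the robot as it stands.
- The arm moves only by the tool carry_out, never from a script. Its argument "moves" is a list of rows, each an object with "fingers": the finger opening in m, from 0 to 0.087; "delta_pos": the shift along the tool's x, y, z in m, a list of three; "spin": the turn about the tool's z in rad. A call has 1 to 8 rows; each row is the pose to reach, as a shift and turn from the pose commanded when the call began, along the tool's axes at that moment; what a row does not reach only later rows make up. A row lasts 1/10 s, in which the tool goes at most 50 mm and 8.59 degrees, less where a joint would pass 70% of its speed; a pose out of reach is approached as far as the arm can. A call with a gripper value outside its range is refused whole. The fingers move at their own pace and stop on an object; the grip force is fixed at half the most. Time passes only in rows, so rows that repeat a pose let the fingers close. It gives the time, the measured TCP pose, the force, the opening and the grip force at its end, in the units of the state.
- env.state(): the state, without advancing time (a new reading comes with each control period).
- env.snapshot(name): name is "side" or "top" or "wrist"; returns (picture, depth): 480x640x3 uint8, red, green, blue; 480x640 float32, m along the optical axis (not along the pixel's ray), 0 where there is no reading.
- env.calibration(name): a dict with "fx", "fy", "cx", "cy" (pixels), "D" ([k1, k2, p1, p2, k3] as OpenCV has them; the pictures are not rectified), "R" (3x3) and "t" (3): a world point X has camera coordinates R X + t. Camera axes: x right, y down, z forward; pixel columns grow to the right and rows downward; lengths in m; the calibration is good to about 2 mm. A picture is of the moment at which its call begins: read the wrist's pose just before it. calibration takes no time and is no camera call; for the wrist camera it gives the pose at the moment of the call.
- env.sign_off(): hands the job in; it is judged then, once.
The state is a dict: "time_s": time; "joint_positions": joint angles; "qvel": joint speeds; "joint_efforts": joint torques, N m; "tcp_pos": TCP position; "ee_rot": TCP orientation; "contact_force": force on the tool from outside, world axes, zero at the start; "wrist_torque": the same for the moment, N m; "gripper_width": finger opening in m; "gripper_force": force on a finger pad.
Only numpy, scipy, OpenCV 4.12 (cv2) and the standard library are available. Lean on these libraries where they do the work, as an engineer would, in place of code of your own. Each camera call takes 0.05 s, during which the arm holds its last target. There are 200 camera calls.

## Task

Gently push the treat carousel round by its rim pegs with the fingertips until the push-button dispenser's chute points squarely over the catch dish on the stand, then press the dispenser's button all the way down and let it come up again. Do not press the button before the chute is over the dish, and do not grip or lift anything. The stand and its dish stay where they are, the other things on the rack are left alone, and you finish clear of everything.

Things in the scene. Friction and masses are not known exactly. Their poses are not given: they have to be found in the camera images.
- stand: Loose grey round stand of the carousel, 180 mm across, 18 mm high, about 1.1 to 1.6 kg, with a small steel catch dish fixed to its front by a short flat arm. Origin on the turning axis, at the underside (on the rack surface). Its -x axis points to the dish (the front, roughly towards the robot), z up. A round plywood deck turns on it.
- deck (a point): Centre of the deck's top, on the turning axis, 36 mm above the rack. Deck 244 mm across, 12 mm thick, with four containers fixed on it, none over 111 mm above the rack, all within 86 mm of the axis but for the chute. Only the pegs and the chute stand outside them.
- peg (a point): Top centre of one of the 8 equal upright steel rim pegs to push sideways on: 12 mm across, on a circle of 112 mm radius about the axis, 45 degrees apart, tops 78 mm above the rack. The chute lies midway in one gap, so pegs stand 22.5, 67.5, 112.5 and 157.5 degrees to either side of it. This one is 22.5 degrees counter-clockwise from the chute, seen from above.
- carousel (a joint): Turning angle of the deck on the stand, rad, counter-clockwise positive seen from above. At 0 and every full turn (6.283) the chute is exactly over the dish; at q the chute points along the stand's -x axis turned counter-clockwise by q. It turns through whole turns either way with a light drag (about 1 N at the pegs) and stays where it is left.
- chute (a point): Middle of the mouth of the dispenser's chute, 152 mm from the axis, 44 mm above the rack. The dispenser is the square green container (52 x 52 mm, top 98 mm above the rack, centre 55 mm from the axis) with a round button on top and a chute, 24 mm wide, out over the deck's edge. The round green jar with a flat lid, opposite, is not it.
- dish (a point): Centre of the catch dish's mouth, 162 mm from the turning axis on the stand's -x axis, 26 mm above the rack. Dish 72 mm across; it is fixed to the stand and does not turn.
- button_top (a point): Centre of the top face of the dispenser's button, a round green button 28 mm across on top of the dispenser, 55 mm from the turning axis on the chute's side, 111 mm above the rack when up.
- button (a joint): How far the button is pressed down, m: 0 is up, 0.006 is fully down. Spring: about 1.5 N to start, 4.5 N fully down; it comes up by itself.
- cube_a: Loose maple cube, 40 mm, standing beside the carousel. Origin at the centre of its underside. Leave alone.
- cube_b: Loose maple cube, 40 mm, standing on the carousel's other side. Origin at the centre of its underside. Leave alone.
- chew_ring: Loose pink silicone chew ring lying flat, 72 mm across, 14 mm high. Origin at the centre of its underside. Leave alone.
- perch_tile: Loose white ceramic tile, 95 x 95 x 12 mm, with a wooden perch bar on two short posts, 45 mm high in all. Origin at the centre of its underside. Leave alone.
- tube: Loose clear acrylic tube standing upright, 44 mm across, 100 mm high. Origin at the centre of its underside. Leave alone.
- bowl: Loose small steel bowl, 100 mm across, 40 mm high. Origin at the centre of its underside. Leave alone.

How it is judged:
On the way, in this order (a step that is already met when the one before it is completed fails the run):
1. the chute is over the dish and the carousel is at rest (x of chute in the frame of stand below -0.14 m and y of chute in the frame of stand between -0.014 and 0.014 m and velocity of joint carousel between -0.05 and 0.05 rad/s and value of joint button below 0.0015 m), for 0.2 s.
2. the button is pressed down, with the chute over the dish (x of chute in the frame of stand below -0.14 m and y of chute in the frame of stand between -0.014 and 0.014 m and value of joint button above 0.0048 m), for 0.05 s.
At the end, for the whole second after the job is handed in: The chute's mouth is over the dish within 14 mm sideways (about 5 degrees), the carousel is at rest, the button is up again, the stand stands flat within 30 mm of its start (its dish within 40 mm), and each other loose thing is within 30 mm of its start (all of step 1 and distance of each of stand, cube_a, cube_b, chew_ring, perch_tile, tube, bowl from where it was at the start of the episode below 0.03 m and distance of dish from where it was at the start of the episode below 0.04 m and angle between stand's own z axis and vertical below 0.06 rad); the robot touches nothing.
It fails at once if the button is pressed while the chute is not over the dish (value of joint button above 0.003 m and not (x of chute in the frame of stand below -0.14 m and y of chute in the frame of stand between -0.018 and 0.018 m)).
It fails at once if the carousel is flung round (faster than 4 rad/s) (velocity of joint carousel above 4 rad/s or velocity of joint carousel below -4 rad/s).
It fails at once if the stand is lifted, tipped or shoved away (over 8 mm up, 30 mm along, or its dish 40 mm) (height (world z) of stand above 0.008 m or not (distance of stand from where it was at the start of the episode below 0.03 m) or not (distance of dish from where it was at the start of the episode below 0.04 m) or not (angle between stand's own z axis and vertical below 0.06 rad)).
It fails at once if another loose thing is moved more than 30 mm (not (distance of cube_a from where it was at the start of the episode below 0.03 m) or not (distance of cube_b from where it was at the start of the episode below 0.03 m) or not (distance of chew_ring from where it was at the start of the episode below 0.03 m) or not (distance of perch_tile from where it was at the start of the episode below 0.03 m) or not (distance of tube from where it was at the start of the episode below 0.03 m) or not (distance of bowl from where it was at the start of the episode below 0.03 m)).
It also fails if it takes over 58 s, if anything falls off the work surface, if the arm or the gripper's body presses on something with over 40 N, if the wrist force passes 120 N, or if a joint passes its speed limit or range.

## Working session

There is one attempt and no reset: what is moved stays moved. The work goes in short steps, Python scripts to look and compute and a tool call to move; the robot and the scene stay as the last step left them, time stands still between calls to the robot, and variables do not carry over. Pictures are saved under pics/ and viewed, at most 10 in all, crops included, and the job is handed in when it is done.

Besides the shell and the picture viewer there is one more tool, called as a command line: name --argument value ..., lists and objects as JSON in quotes. carry_out: Moves the arm, as the interface text tells. Its arguments: {"type":"object","properties":{"moves":{"type":"array","items":{"type":"object","properties":{"fingers":{"type":"number"},"delta_pos":{"type":"array","items":{"type":"number"}},"spin":{"type":"number"}}}}},"required":["moves"]}

```bash
mkdir -p pics; cat > h.py <<'E'
import numpy as np, cv2, json
from station import env
def grab(n):
    c=env.calibration(n); p,d=env.snapshot(n)
    return p,d,c
def world(c,d):
    K=np.array([[c['fx'],0,c['cx']],[0,c['fy'],c['cy']],[0,0,1.]])
    h,w=d.shape; u,v=np.meshgrid(np.arange(w),np.arange(h))
    pts=cv2.undistortPoints(np.stack([u,v],-1).reshape(-1,1,2).astype(np.float64),K,np.array(c['D'],float)).reshape(h,w,2)
    P=np.dstack([pts[...,0]*d,pts[...,1]*d,d])
    return (P-np.array(c['t']).ravel())@np.array(c['R'])
E
python3 - <<'E'
from h import *
s=env.state(); print({k:np.round(v,3).tolist() for k,v in s.items()})
for n in ['top','side']:
    p,d,c=grab(n); cv2.imwrite(f'pics/{n}0.png',p[...,::-1]); np.savez(f'{n}0.npz',p=p,d=d,W=world(c,d))
    print(n,-np.array(c['R']).T@np.array(c['t']).ravel())
E
```

```text
{'time_s': 0.0, 'joint_positions': [1.143, 0.469, -0.049, 1.534, 0.024, 1.141, -0.082], 'qvel': [-0.0, 0.001, 0.0, 0.001, 0.001, -0.001, -0.001], 'joint_efforts': [0.001, -50.797, -0.08, -23.615, -0.061, 0.038, 0.0], 'tcp_pos': [0.262, -0.621, 0.221], 'ee_rot': [-3.14, 0.0, 0.399], 'contact_force': [0.259, -0.074, 0.059], 'wrist_torque': [-0.02, 0.015, -0.022], 'gripper_force': 0.0, 'gripper_width': 0.087}
top [0.25144611 0.02135451 1.92063452]
side [ 0.48296673 -0.81888526  0.78443543]
```

View pics/top0.png

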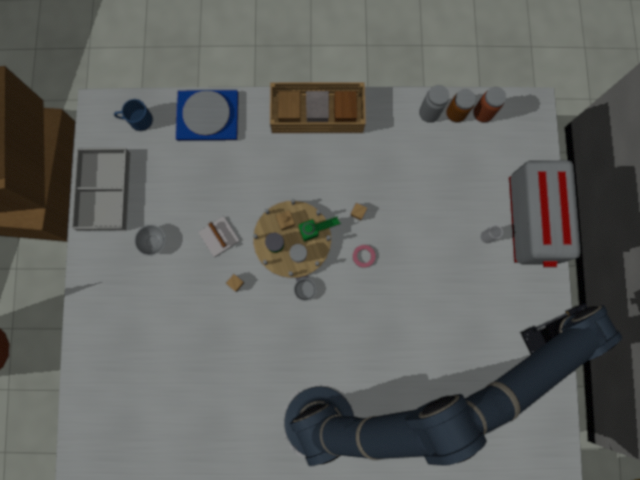

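View pics/side0.png

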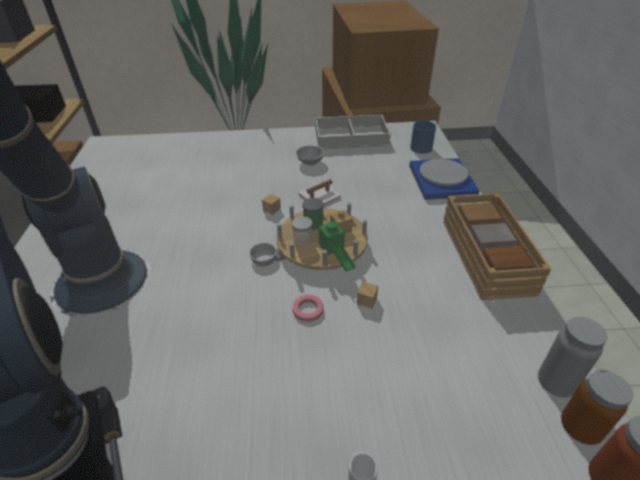

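Top view: the carousel is at about (292,238), the dispenser at (308,230) with its chute pointing right towards (338,222), and the dish at (306,288). Cubes are at (359,211) and (235,283), the ring at (365,256) and the tile at (220,235). The chute has to turn about 90–100° clockwise. Next I'll measure this from depth.

```bash
cat > meas.py <<'E'
from h import *
from scipy.optimize import least_squares
def circ(P,r=None):
    f=(lambda a:np.hypot(*(P-a[:2]).T)-(r or a[2]))
    return least_squares(f,[*P.mean(0),r or .1],loss='soft_l1',f_scale=.003).x
def meas(p,W,c0):
    R=np.hypot(W[...,0]-c0[0],W[...,1]-c0[1]); z=W[...,2]
    deck=(R<.16)&(abs(z-.036)<.008)
    m=deck.astype(np.uint8)
    P=W[m>0][:,:2]; 
    hull=cv2.convexHull(P.astype(np.float32))[:,0]
    hsv=cv2.cvtColor(p,cv2.COLOR_RGB2HSV)
    g=(R<.2)&(hsv[...,0]>50)&(hsv[...,0]<85)&(hsv[...,1]>150)&(z>.03)
    return R,P,hull,g
E
python3 - <<'E'
from meas import *
for n in ['top','side']:
    f=np.load(n+'0.npz'); p,W=f['p'],f['W']
    g0=W[238,292] if n=='top' else W[240,322]
    print(n,g0)
    R,P,hull,g=meas(p,W,g0[:2])
    (cx,cy),r=cv2.minEnclosingCircle(P.astype(np.float32)); print('enclosing',cx,cy,r,len(P), circ(hull), P.mean(0))
    G=W[g]; print('green',len(G),G.min(0),G.max(0))
    ch=G[G[:,2]<.065]; bt=G[G[:,2]>.09]; print('chute',ch.mean(0),'top',bt.mean(0),len(ch),len(bt), np.percentile(bt[:,2],[50,95]))
    z=W[...,2]
    def blob(u0,u1,v0,v1,zl,zh):
        w=W[v0:v1,u0:u1].reshape(-1,3); w=w[(w[:,2]>zl)&(w[:,2]<zh)]; return len(w),w.mean(0).round(4),w.min(0).round(3),w.max(0).round(3)
    if n=='top':
        for nm,b in dict(dish=(294,320,277,302,.01,.05),cubeA=(348,370,200,222,.025,.06),cubeB=(225,246,272,294,.025,.06),ring=(350,381,240,272,.006,.03),tile=(198,242,214,258,.006,.03)).items(): print(nm,*blob(*b))
E
```

```text
top [0.55542154 0.08026354 0.03686534]
enclosing 0.54278165102005 0.06354974955320358 0.14555278420448303 3050 [0.5556507  0.08090399 0.12270372] [0.55102306 0.08458043]
green 308 [ 0.5442043  -0.06225884  0.03188586] [0.61676709 0.05432914 0.12185909]
chute [ 0.5970311  -0.02808977  0.05212529] top [0.57062627 0.02823946 0.10205546] 132 148 [0.10070449 0.11425361]
dish 177 [0.402  0.0423 0.0199] [0.362 0.001 0.01 ] [0.437 0.075 0.039]
cubeA 171 [ 0.6419 -0.1259  0.0395] [ 0.618 -0.151  0.025] [ 0.668 -0.101  0.057]
cubeB 177 [0.4201 0.2559 0.0398] [0.395 0.23  0.025] [0.447 0.283 0.055]
ring 350 [ 0.5019 -0.1442  0.013 ] [ 0.454 -0.196  0.006] [ 0.553 -0.1    0.028]
tile 800 [0.5659 0.3102 0.0125] [0.501 0.241 0.006] [0.639 0.377 0.029]
side [0.55147644 0.01886832 0.0723688 ]
enclosing 0.5527970790863037 0.0192701518535614 0.1595623642206192 2140 [0.55073399 0.01838189 0.15780185] [0.54706641 0.03830981]Traceback (most recent call last):
  File "<stdin>", line 8, in <module>
    return umr_minimum(a, axis, None, out, keepdims, initial, where)
ValueError: zero-size array to reduction operation minimum which has no identity
```

carry_out --moves '[{"delta_pos": [0.494, -0.551, -0.15], "spin": -2.2, "fingers": 0}, {"delta_pos": [0.494, -0.551, -0.15], "spin": -2.2, "fingers": 0}, {"delta_pos": [0.494, -0.551, -0.15], "spin": -2.2, "fingers": 0}, {"delta_pos": [0.494, -0.551, -0.15], "spin": -2.2, "fingers": 0}, {"delta_pos": [0.494, -0.551, -0.15], "spin": -2.2, "fingers": 0}, {"delta_pos": [0.494, -0.551, -0.15], "spin": -2.2, "fingers": 0}, {"delta_pos": [0.494, -0.551, -0.15], "spin": -2.2, "fingers": 0}, {"delta_pos": [0.494, -0.551, -0.15], "spin": -2.2, "fingers": 0}]'

```text
time_s: 0.9
tcp_pos: [0.39, -0.2493, 0.3022]
ee_rot: [-3.141, 0.0, 1.605]
contact_force: [0.8, -0.1, 0.2]
gripper_width: 0.031
gripper_force: 0.0
```

carry_out --moves '[{"delta_pos": [0.323, 0.123, -0.069], "spin": -1.0, "fingers": 0}, {"delta_pos": [0.323, 0.123, -0.069], "spin": -1.0, "fingers": 0}, {"delta_pos": [0.323, 0.123, -0.069], "spin": -1.0, "fingers": 0}, {"delta_pos": [0.323, 0.123, -0.069], "spin": -1.0, "fingers": 0}, {"delta_pos": [0.323, 0.123, -0.069], "spin": -1.0, "fingers": 0}, {"delta_pos": [0.323, 0.123, -0.069], "spin": -1.0, "fingers": 0}, {"delta_pos": [0.323, 0.123, -0.069], "spin": -1.0, "fingers": 0}, {"delta_pos": [0.323, 0.123, -0.069], "spin": -1.0, "fingers": 0}]'

```text
time_s: 1.7
tcp_pos: [0.5043, 0.0825, 0.3722]
ee_rot: [3.136, -0.0, 2.611]
contact_force: [-0.0, -0.4, 0.1]
gripper_width: 0.0005
gripper_force: 0.0
```

```bash
python3 - <<'E'
from meas import *
s=env.state(); print(s['tcp_pos'],s['ee_rot'],np.round(s['joint_positions'],2))
p,d,c=grab('wrist'); W=world(c,d); cv2.imwrite('pics/w1.png',p[...,::-1]); np.savez('wrist1.npz',p=p,d=d,W=W)
print('cam',-np.array(c['R']).T@np.array(c['t']).ravel(), (d>0).mean())
E
```

```text
[0.50433598 0.08250652 0.37224954] [ 3.13616153e+00 -4.38204346e-04  2.61142992e+00] [ 0.47  0.17 -0.81  1.66  0.12  1.36  0.68]
cam [0.44213024 0.11815717 0.53420457] 0.9958170572916667
```

View pics/w1.png

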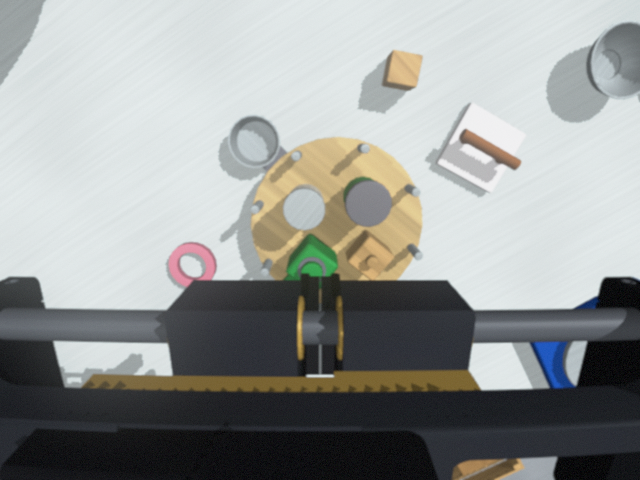

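The wrist view shows the dish at (254,140) and peg tops at (296,155), (364,147), (415,190), (417,251), (257,208) and (267,266). I'll fit the axis and angles to these.

```bash
cat > fit.py <<'E'
from meas import *
def fit(W,a0,phase0,dish0,verbose=1):
    "axis & peg phase from top-of-peg points, dish from rim points; a0,dish0 guesses (xy), phase0 = chute angle guess (deg)"
    z=W[...,2]; R=np.hypot(W[...,0]-a0[0],W[...,1]-a0[1])
    P=W[(abs(z-.078)<.007)&(abs(R-.112)<.016)][:,:2]
    def res(a):
        k=np.deg2rad(a[2])+np.deg2rad(22.5+45*np.arange(8))
        C=a[:2]+.112*np.c_[np.cos(k),np.sin(k)]
        return np.maximum(np.linalg.norm(P[:,None]-C,axis=2).min(1)-.004,0)
    r=least_squares(res,[*a0,phase0],x_scale=[.01,.01,5],loss='soft_l1',f_scale=.002)
    D=W[(np.hypot(W[...,0]-dish0[0],W[...,1]-dish0[1])<.045)&(z>.02)&(z<.034)][:,:2]
    D=D[np.hypot(*(D-r.x[:2]).T)>.126]
    dc=circ(D,.034)[:2] 
    v=dc-r.x[:2]; st=np.rad2deg(np.arctan2(v[1],v[0]))
    if verbose: print('pegpts',len(P),'rms',np.sqrt((r.fun**2).mean()),'axis',r.x,'dish',dc,len(D),'dist',np.hypot(*v),'dish ang',st)
    return r.x,st
E
python3 - <<'E'
from fit import *
for n in ['wrist1','top0']:
    f=np.load(n+'.npz'); W=f['W']; p=f['p']; print(n)
    a,st=fit(W,[.5555,.081],-71,[.402,.042])
    hsv=cv2.cvtColor(p,cv2.COLOR_RGB2HSV); z=W[...,2]; R=np.hypot(W[...,0]-a[0],W[...,1]-a[1])
    g=(R<.2)&(hsv[...,0]>45)&(hsv[...,0]<85)&(hsv[...,1]>120)&(z>.036)&(W[...,1]<.06)
    for lo,hi in [(.036,.07),(.106,.118)]:
        G=W[g&(z>lo)&(z<hi)]; v=G.mean(0)[:2]-a[:2]; print('green',lo,len(G),G.mean(0),np.hypot(*v),np.rad2deg(np.arctan2(v[1],v[0])))
    j=(R<.16)&(abs(z-.036)<.006); print(circ(cv2.convexHull(W[j][:,:2].astype(np.float32))[:,0]))
    for u,v in [(296,155),(364,147),(415,190),(417,251),(257,208),(267,266)]:
        if n[0]=='w': q=W[v,u]; print(q, np.hypot(*(q[:2]-a[:2])), np.rad2deg(np.arctan2(*(q[:2]-a[:2])[::-1])))
E
```

```text
wrist1
pegpts 437 rms 0.0009307466426284923 axis [  0.55694348   0.0812834  -69.10397092] dish [0.40050896 0.04199169] 497 dist 0.16129351501319852 dish ang -165.90066441864568
green 0.036 83 [0.57249556 0.03580683 0.06137168] 0.048062307062570364 -71.12032792447823
green 0.106 214 [0.57312503 0.03352227 0.11037148] 0.05042784594155083 -71.28353133846113
[0.55679271 0.08139521 0.12096103]
[0.44530688 0.08558341 0.0782808 ] 0.1117193780509364 177.79417313184368
[0.47903395 0.16235637 0.07771537] 0.11243985473370713 133.86007413936483
[0.55799835 0.19302053 0.0774792 ] 0.11174211084966568 89.4591050495549
[0.63291759 0.15955843 0.07502099] 0.10908274853815378 45.854610003949574
[0.47663294 0.00840486 0.07777586] 0.10844843896627498 -137.7775406729017
[ 0.55188304 -0.02629243  0.066084  ] 0.1076947870450801 -92.69324581601113
top0
pegpts 86 rms 0.0009832314476169236 axis [  0.5562217    0.0824715  -69.21350278] dish [0.39879139 0.04303468] 91 dist 0.16229468963074434 dish ang -165.93661475622997
green 0.036 172 [ 0.59341164 -0.02381558  0.05352553] 0.11260566084237836 -70.71501475139236
green 0.106 58 [0.57494133 0.03044684 0.11010521] 0.05529005074454329 -70.21014917919074
[0.55581755 0.08067763 0.12261677]
```

```bash
cat > plan.py <<'E'
from h import *
from scipy.spatial.transform import Rotation as Ro
A=np.array([.5565,.0815])
def pol(phi,r=.112,z=.058): k=np.deg2rad(phi); return [A[0]+r*np.cos(k),A[1]+r*np.sin(k),z,k+np.pi/2]
def plan(targets,p=None,yaw=None):
    s=env.state(); p=np.array(s['tcp_pos'] if p is None else p); yaw=s['ee_rot'][2] if yaw is None else yaw
    print('t',s['time_s'],'tcp',p.round(4),'yaw',round(yaw,3),'F',np.round(s['contact_force'],1))
    R=(Ro.from_euler('z',yaw)*Ro.from_euler('x',np.pi)).as_matrix()
    for x,y,z,w in targets:
        d=R.T@(np.array([x,y,z])-p); sp=-((w-yaw+np.pi)%(2*np.pi)-np.pi)
        print(d.round(4).tolist(),round(sp,3))
E
python3 -c "
from plan import *
plan([pol(66,z=.13),pol(66,z=.058)])"
```

```text
t 1.75 tcp [0.504  0.079  0.3713] yaw 2.606 F [-0.3 -0.2 -0.5]
[-0.0309, 0.1402, 0.2413] -0.117
[-0.0309, 0.1402, 0.3133] -0.117
```

carry_out --moves '[{"delta_pos": [-0.031, 0.14, 0.241], "spin": -0.117, "fingers": 0}, {"delta_pos": [-0.031, 0.14, 0.241], "spin": -0.117, "fingers": 0}, {"delta_pos": [-0.031, 0.14, 0.241], "spin": -0.117, "fingers": 0}, {"delta_pos": [-0.031, 0.14, 0.241], "spin": -0.117, "fingers": 0}, {"delta_pos": [-0.031, 0.14, 0.241], "spin": -0.117, "fingers": 0}, {"delta_pos": [-0.031, 0.14, 0.241], "spin": -0.117, "fingers": 0}, {"delta_pos": [-0.031, 0.14, 0.241], "spin": -0.117, "fingers": 0}, {"delta_pos": [-0.031, 0.14, 0.241], "spin": -0.117, "fingers": 0}]'

```text
time_s: 2.55
tcp_pos: [0.6025, 0.1771, 0.1295]
ee_rot: [-3.14, -0.001, 2.714]
contact_force: [-0.4, -0.3, 0.2]
gripper_width: 0.0005
gripper_force: 0.0
```

```bash
python3 -c "
from plan import *
plan([pol(66,z=.1),pol(66,z=.075),pol(66,z=.058)])"
```

```text
t 2.55 tcp [0.6025 0.1771 0.1295] yaw 2.714 F [-0.4 -0.3  0.2]
[0.0031, 0.0059, 0.0295] -0.008
[0.0031, 0.0059, 0.0545] -0.008
[0.0031, 0.0059, 0.0715] -0.008
```

carry_out --moves '[{"delta_pos": [0.003, 0.005, 0.0], "spin": 0, "fingers": 0}, {"delta_pos": [0.003, 0.005, 0.02], "spin": 0, "fingers": 0}, {"delta_pos": [0.003, 0.005, 0.045], "spin": 0, "fingers": 0}, {"delta_pos": [0.003, 0.005, 0.07], "spin": 0, "fingers": 0}, {"delta_pos": [0.003, 0.005, 0.07], "spin": 0, "fingers": 0}, {"delta_pos": [0.003, 0.005, 0.07], "spin": 0, "fingers": 0}]'

```text
time_s: 3.15
tcp_pos: [0.6028, 0.1844, 0.0618]
ee_rot: [3.14, 0.002, 2.715]
contact_force: [0.2, 1.4, -0.2]
gripper_width: 0.0003
gripper_force: 0.0
```

```bash
python3 -c "
from plan import *
plan([pol(x) for x in range(63,38,-3)])"
```

```text
t 3.15 tcp [0.6028 0.1844 0.0618] yaw 2.715 F [ 0.2  1.4 -0.2]
[-0.0055, -0.0009, 0.0038] 0.045
[-0.0113, -0.0014, 0.0038] 0.097
[-0.0171, -0.0021, 0.0038] 0.149
[-0.0229, -0.0031, 0.0038] 0.202
[-0.0286, -0.0044, 0.0038] 0.254
[-0.0343, -0.006, 0.0038] 0.306
[-0.0398, -0.008, 0.0038] 0.359
[-0.0452, -0.0102, 0.0038] 0.411
[-0.0506, -0.0126, 0.0038] 0.464
```

carry_out --moves '[{"delta_pos": [-0.0055, -0.001, 0.003], "spin": 0.045, "fingers": 0}, {"delta_pos": [-0.011, -0.0015, 0.003], "spin": 0.097, "fingers": 0}, {"delta_pos": [-0.017, -0.002, 0.003], "spin": 0.149, "fingers": 0}, {"delta_pos": [-0.023, -0.003, 0.003], "spin": 0.202, "fingers": 0}, {"delta_pos": [-0.0285, -0.0045, 0.003], "spin": 0.254, "fingers": 0}, {"delta_pos": [-0.034, -0.006, 0.003], "spin": 0.306, "fingers": 0}, {"delta_pos": [-0.04, -0.008, 0.003], "spin": 0.359, "fingers": 0}, {"delta_pos": [-0.045, -0.01, 0.003], "spin": 0.411, "fingers": 0}]'

```text
time_s: 3.95
tcp_pos: [0.6402, 0.1577, 0.06]
ee_rot: [3.138, 0.001, 2.302]
contact_force: [-1.4, 1.0, 0.1]
gripper_width: 0.001
gripper_force: 0.5
```

```bash
python3 -c "
from plan import *
plan([pol(x,z=.06) for x in range(38,13,-3)])"
```

```text
t 3.95 tcp [0.6402 0.1577 0.06  ] yaw 2.302 F [-1.4  1.   0.1]
[-0.0084, -0.0014, 0.0] 0.068
[-0.0142, -0.002, 0.0] 0.121
[-0.02, -0.0028, 0.0] 0.173
[-0.0258, -0.004, 0.0] 0.226
[-0.0315, -0.0055, 0.0] 0.278
[-0.0371, -0.0072, 0.0] 0.33
[-0.0426, -0.0093, 0.0] 0.383
[-0.0479, -0.0116, 0.0] 0.435
[-0.0532, -0.0142, 0.0] 0.487
```

carry_out --moves '[{"delta_pos": [-0.0075, -0.001, 0], "spin": 0.06, "fingers": 0}, {"delta_pos": [-0.014, -0.002, 0], "spin": 0.121, "fingers": 0}, {"delta_pos": [-0.02, -0.003, 0], "spin": 0.173, "fingers": 0}, {"delta_pos": [-0.026, -0.004, 0], "spin": 0.226, "fingers": 0}, {"delta_pos": [-0.0315, -0.0055, 0], "spin": 0.278, "fingers": 0}, {"delta_pos": [-0.037, -0.007, 0], "spin": 0.33, "fingers": 0}, {"delta_pos": [-0.0425, -0.0095, 0], "spin": 0.383, "fingers": 0}, {"delta_pos": [-0.048, -0.0115, 0], "spin": 0.435, "fingers": 0}]'

```text
time_s: 4.75
tcp_pos: [0.6638, 0.1146, 0.0601]
ee_rot: [3.137, -0.001, 1.868]
contact_force: [-1.5, 0.4, 0.2]
gripper_width: 0.0004
gripper_force: 0.5
```

```bash
python3 -c "
from plan import *
plan([pol(x,z=.06) for x in range(13,-12,-3)])"
```

```text
t 4.75 tcp [0.6638 0.1146 0.0601] yaw 1.868 F [-1.5  0.4  0.2]
[-0.0081, -0.0005, 0.0001] 0.07
[-0.0139, -0.0011, 0.0001] 0.123
[-0.0197, -0.002, 0.0001] 0.175
[-0.0255, -0.0031, 0.0001] 0.227
[-0.0311, -0.0046, 0.0001] 0.28
[-0.0367, -0.0064, 0.0001] 0.332
[-0.0422, -0.0084, 0.0001] 0.384
[-0.0476, -0.0108, 0.0001] 0.437
[-0.0528, -0.0134, 0.0001] 0.489
```

carry_out --moves '[{"delta_pos": [-0.0075, -0.0005, 0], "spin": 0.065, "fingers": 0}, {"delta_pos": [-0.014, -0.001, 0], "spin": 0.123, "fingers": 0}, {"delta_pos": [-0.0195, -0.002, 0], "spin": 0.175, "fingers": 0}, {"delta_pos": [-0.0255, -0.003, 0], "spin": 0.227, "fingers": 0}, {"delta_pos": [-0.031, -0.0045, 0], "spin": 0.28, "fingers": 0}, {"delta_pos": [-0.0365, -0.0065, 0], "spin": 0.332, "fingers": 0}, {"delta_pos": [-0.042, -0.0085, 0], "spin": 0.384, "fingers": 0}, {"delta_pos": [-0.0475, -0.011, 0], "spin": 0.437, "fingers": 0}]'

```text
time_s: 5.55
tcp_pos: [0.6678, 0.0661, 0.0602]
ee_rot: [3.137, -0.003, 1.431]
contact_force: [0.9, 0.6, -0.5]
gripper_width: 0.0007
gripper_force: 0.5
```

```bash
python3 - <<'E'
from plan import *; from fit import fit
for n in ['top','wrist']:
    p,d,c=grab(n); W=world(c,d); cv2.imwrite(f'pics/{n}2.png',p[...,::-1])
    for ph in (-112,-120,-128):
        try: fit(W,[.5565,.0815],ph,[.4,.042])
        except Exception as e: print(e)
plan([pol(x,z=.06) for x in range(-11,-36,-3)])
E
```

```text
pegpts 54 rms 0.003672883295341346 axis [ 5.56286938e-01  8.21918063e-02 -1.28170787e+02] dish [0.39900846 0.04313236] 84 dist 0.16205604543035945 dish ang -166.052994486061
pegpts 54 rms 0.00367288611799161 axis [ 5.56286949e-01  8.21918150e-02 -1.28170805e+02] dish [0.39900846 0.04313236] 84 dist 0.16205605834761708 dish ang -166.0529924494913
pegpts 54 rms 0.003672868701284142 axis [ 5.56286884e-01  8.21917596e-02 -1.28170698e+02] dish [0.39900846 0.04313236] 84 dist 0.1620559817853966 dish ang -166.05300589796414
Initial guess is outside of provided bounds
Initial guess is outside of provided bounds
Initial guess is outside of provided bounds
t 5.65 tcp [0.6674 0.0645 0.0598] yaw 1.432 F [-0.2 -0.4 -0.2]
[-0.0044, -0.0004, -0.0002] 0.053
[-0.0103, -0.0009, -0.0002] 0.105
[-0.0161, -0.0016, -0.0002] 0.158
[-0.0219, -0.0027, -0.0002] 0.21
[-0.0276, -0.0041, -0.0002] 0.262
[-0.0332, -0.0057, -0.0002] 0.315
[-0.0387, -0.0077, -0.0002] 0.367
[-0.0441, -0.01, -0.0002] 0.419
[-0.0494, -0.0125, -0.0002] 0.472meas.py:5: RuntimeWarning: Mean of empty slice.
  return least_squares(f,[*P.mean(0),r or .1],loss='soft_l1',f_scale=.003).x
  ret = um.true_divide(
```

carry_out --moves '[{"delta_pos": [-0.0045, -0.0005, 0], "spin": 0.053, "fingers": 0}, {"delta_pos": [-0.0105, -0.001, 0], "spin": 0.105, "fingers": 0}, {"delta_pos": [-0.016, -0.0015, 0], "spin": 0.158, "fingers": 0}, {"delta_pos": [-0.022, -0.0025, 0], "spin": 0.21, "fingers": 0}, {"delta_pos": [-0.0275, -0.004, 0], "spin": 0.262, "fingers": 0}, {"delta_pos": [-0.033, -0.0055, 0], "spin": 0.315, "fingers": 0}, {"delta_pos": [-0.0385, -0.0075, 0], "spin": 0.367, "fingers": 0}, {"delta_pos": [-0.044, -0.01, 0], "spin": 0.419, "fingers": 0}]'

```text
time_s: 6.45
tcp_pos: [0.6516, 0.0237, 0.0592]
ee_rot: [3.139, -0.004, 1.014]
contact_force: [0.6, 0.7, -0.4]
gripper_width: 0.0006
gripper_force: 0.5
```

```bash
python3 -c "
from plan import *
plan([pol(x,z=.06) for x in (-35,-38,-40,-42,-43.5,-44.5,-45.2,-45.7)])"
```

```text
t 6.45 tcp [0.6516 0.0237 0.0592] yaw 1.014 F [ 0.6  0.7 -0.4]
[-0.0073, 0.0006, -0.0008] 0.054
[-0.0131, 0.0001, -0.0008] 0.106
[-0.017, -0.0004, -0.0008] 0.141
[-0.0208, -0.001, -0.0008] 0.176
[-0.0237, -0.0015, -0.0008] 0.202
[-0.0256, -0.0019, -0.0008] 0.22
[-0.027, -0.0022, -0.0008] 0.232
[-0.0279, -0.0025, -0.0008] 0.241
```

carry_out --moves '[{"delta_pos": [-0.006, 0, 0], "spin": 0.05, "fingers": 0}, {"delta_pos": [-0.0115, 0, 0], "spin": 0.1, "fingers": 0}, {"delta_pos": [-0.016, -0.0005, 0], "spin": 0.14, "fingers": 0}, {"delta_pos": [-0.0195, -0.001, 0], "spin": 0.175, "fingers": 0}, {"delta_pos": [-0.0225, -0.0015, 0], "spin": 0.2, "fingers": 0}, {"delta_pos": [-0.0245, -0.002, 0], "spin": 0.22, "fingers": 0}, {"delta_pos": [-0.026, -0.002, 0], "spin": 0.23, "fingers": 0}, {"delta_pos": [-0.0265, -0.0025, 0], "spin": 0.235, "fingers": 0}]'

```text
time_s: 7.25
tcp_pos: [0.634, 0.0013, 0.057]
ee_rot: [3.141, 0.0, 0.778]
contact_force: [0.8, 0.2, 0.1]
gripper_width: 0.0004
gripper_force: 0.4
```

```bash
python3 - <<'E'
from plan import *; from fit import fit
p,d,c=grab('top'); W=world(c,d)
for ph in (-160,-166): fit(W,[.5565,.0815],ph,[.4,.042])
s=env.state(); print(s['tcp_pos'],np.rad2deg(np.arctan2(*(s['tcp_pos'][:2]-A)[::-1])))
plan([pol(x,z=.06) for x in (-45,-46,-47)])
E
```

```text
pegpts 66 rms 0.0009934448131800962 axis [ 5.55465519e-01  8.24760676e-02 -1.66725984e+02] dish [0.39942314 0.04324112] 75 dist 0.16089936219229545 dish ang -165.8862496585634
pegpts 66 rms 0.0009934442880799828 axis [ 5.55465526e-01  8.24760881e-02 -1.66725990e+02] dish [0.39942314 0.04324112] 75 dist 0.16089937371681468 dish ang -165.886243187081
[0.63384093 0.00127042 0.05692631] -46.05025431742382
t 7.3 tcp [0.6338 0.0013 0.0569] yaw 0.778 F [ 1.  -0.3 -0. ]
[0.002, 0.0006, -0.0031] -0.007
[0.0001, 0.0006, -0.0031] 0.01
[-0.0019, 0.0005, -0.0031] 0.028
```

carry_out --moves '[{"delta_pos": [0.008, 0, 0], "spin": 0, "fingers": 0}, {"delta_pos": [0.018, 0, 0], "spin": 0, "fingers": 0}, {"delta_pos": [0.02, 0, -0.02], "spin": 0, "fingers": 0}, {"delta_pos": [0.02, 0, -0.06], "spin": 0, "fingers": 0}, {"delta_pos": [0.02, 0, -0.11], "spin": 0, "fingers": 0}, {"delta_pos": [0.02, 0, -0.16], "spin": 0, "fingers": 0}, {"delta_pos": [0.02, 0, -0.2], "spin": 0, "fingers": 0}, {"delta_pos": [0.02, 0, -0.2], "spin": 0, "fingers": 0}]'

```text
time_s: 8.1
tcp_pos: [0.6522, 0.0171, 0.2646]
ee_rot: [3.133, -0.011, 0.78]
contact_force: [-0.1, 0.1, -0.6]
gripper_width: 0.0005
gripper_force: 0.0
```

```bash
python3 - <<'E'
from plan import *; from fit import *
p,d,c=grab('top'); W=world(c,d); a,_=fit(W,[.5565,.0815],-166,[.4,.042])
p,d,c=grab('wrist'); W=world(c,d); cv2.imwrite('pics/w3.png',p[...,::-1])
try: fit(W,[.5565,.0815],-166,[.4,.042])
except Exception as e: print(e)
hsv=cv2.cvtColor(p,cv2.COLOR_RGB2HSV); z=W[...,2]; R=np.hypot(W[...,0]-A[0],W[...,1]-A[1])
g=(R<.2)&(hsv[...,0]>45)&(hsv[...,0]<85)&(hsv[...,1]>120)
for lo,hi in [(.036,.07),(.106,.118)]:
    G=W[g&(z>lo)&(z<hi)&(W[...,0]<.55)]; print('green',lo,len(G),G.mean(0) if len(G) else '',G.min(0) if len(G) else '',G.max(0) if len(G) else '')
plan([(.503,.0685,.2,.778)])
E
```

```text
pegpts 54 rms 0.003884478024848718 axis [ 5.55898268e-01  8.24151720e-02 -1.66649497e+02] dish [0.39889655 0.0429718 ] 74 dist 0.1618805749947885 dish ang -165.89750446646855
pegpts 806 rms 0.0010066917217725151 axis [ 5.58605874e-01  8.05546255e-02 -1.66468415e+02] dish [0.4020591 0.0413695] 209 dist 0.16137646915802917 dish ang -165.947075147411
green 0.036 22 [0.43121897 0.04863911 0.05642329] [0.40896953 0.0331214  0.05103687] [0.45561195 0.06772152 0.06327734]
green 0.106 441 [0.50534304 0.0706372  0.11055514] [0.49105151 0.06237378 0.10699121] [0.51795146 0.08035333 0.11260133]
t 8.2 tcp [0.6488 0.0164 0.258 ] yaw 0.78 F [-0.5  0.7 -1. ]
[-0.0671, -0.1396, 0.058] 0.002
```

View pics/w3.png

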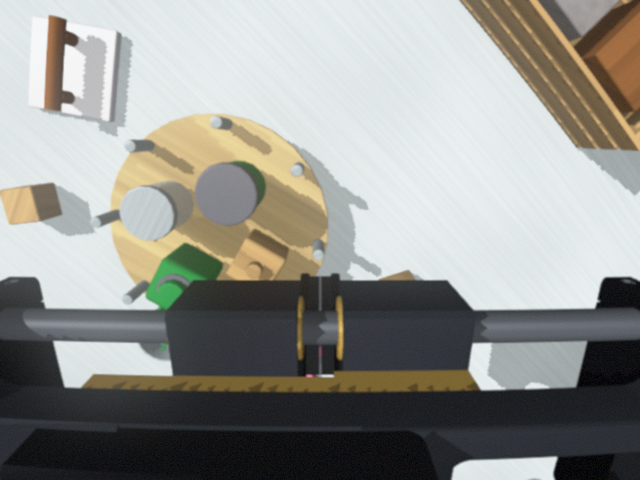

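The wrist view shows the dispenser at (180,280) facing the dish, and both cameras put the chute within 1° of it. Next I move above the button.

carry_out --moves '[{"delta_pos": [-0.067, -0.1395, 0.06], "spin": 0, "fingers": 0}, {"delta_pos": [-0.067, -0.1395, 0.06], "spin": 0, "fingers": 0}, {"delta_pos": [-0.067, -0.1395, 0.06], "spin": 0, "fingers": 0}, {"delta_pos": [-0.067, -0.1395, 0.06], "spin": 0, "fingers": 0}, {"delta_pos": [-0.067, -0.1395, 0.1], "spin": 0, "fingers": 0}, {"delta_pos": [-0.067, -0.1395, 0.12], "spin": 0, "fingers": 0}, {"delta_pos": [-0.067, -0.1395, 0.12], "spin": 0, "fingers": 0}, {"delta_pos": [-0.067, -0.1395, 0.12], "spin": 0, "fingers": 0}]'

```text
time_s: 9.0
tcp_pos: [0.502, 0.068, 0.1362]
ee_rot: [-3.14, 0.002, 0.779]
contact_force: [0.9, 0.0, 1.5]
gripper_width: 0.0004
gripper_force: 0.0
```

```bash
python3 -c "
from plan import *
plan([(.5035,.0687,.113,.78),(.5035,.0687,.104,.78)])"
```

```text
t 9.0 tcp [0.502  0.068  0.1362] yaw 0.779 F [0.9 0.  1.5]
[0.0016, 0.0005, 0.0232] -0.001
[0.0016, 0.0005, 0.0322] -0.001
```

carry_out --moves '[{"delta_pos": [0.001, 0.0005, 0.012], "spin": 0, "fingers": 0}, {"delta_pos": [0.001, 0.0005, 0.021], "spin": 0, "fingers": 0}, {"delta_pos": [0.001, 0.0005, 0.025], "spin": 0, "fingers": 0}, {"delta_pos": [0.001, 0.0005, 0.028], "spin": 0, "fingers": 0}, {"delta_pos": [0.001, 0.0005, 0.03], "spin": 0, "fingers": 0}, {"delta_pos": [0.001, 0.0005, 0.031], "spin": 0, "fingers": 0}, {"delta_pos": [0.001, 0.0005, 0.031], "spin": 0, "fingers": 0}, {"delta_pos": [0.001, 0.0005, 0.031], "spin": 0, "fingers": 0}]'

```text
time_s: 9.8
tcp_pos: [0.5033, 0.068, 0.1062]
ee_rot: [-3.142, 0.001, 0.779]
contact_force: [-3.5, -0.2, 2.9]
gripper_width: 0.0005
gripper_force: 2.0
```

carry_out --moves '[{"delta_pos": [0, 0, 0.001], "spin": 0, "fingers": 0}, {"delta_pos": [0, 0, 0.002], "spin": 0, "fingers": 0}, {"delta_pos": [0, 0, 0.003], "spin": 0, "fingers": 0}, {"delta_pos": [0, 0, 0.003], "spin": 0, "fingers": 0}]'

```text
time_s: 10.2
tcp_pos: [0.5036, 0.0681, 0.1051]
ee_rot: [3.141, 0.001, 0.779]
contact_force: [-7.7, -1.5, 21.4]
gripper_width: 0.0007
gripper_force: 10.0
```

The force reached 21 N at z 0.105, so the button is on its stop. I lift off straight up.

carry_out --moves '[{"delta_pos": [0, 0, -0.004], "spin": 0, "fingers": 0}, {"delta_pos": [0, 0, -0.012], "spin": 0, "fingers": 0}, {"delta_pos": [0, 0, -0.03], "spin": 0, "fingers": 0}, {"delta_pos": [0, 0, -0.07], "spin": 0, "fingers": 0}, {"delta_pos": [0, 0, -0.12], "spin": 0, "fingers": 0}, {"delta_pos": [0, 0, -0.15], "spin": 0, "fingers": 0}, {"delta_pos": [0.1, 0, -0.17], "spin": 0, "fingers": 0}, {"delta_pos": [0.1, 0, -0.17], "spin": 0, "fingers": 0}]'

```text
time_s: 11.0
tcp_pos: [0.5752, 0.1369, 0.2751]
ee_rot: [3.138, -0.004, 0.776]
contact_force: [-0.0, -0.6, 0.7]
gripper_width: 0.0008
gripper_force: 0.0
```

carry_out --moves '[{"delta_pos": [0.1, 0, 0], "spin": 0, "fingers": 0}, {"delta_pos": [0.1, 0, 0], "spin": 0, "fingers": 0}, {"delta_pos": [0.1, 0, 0], "spin": 0, "fingers": 0}, {"delta_pos": [0.1, 0, 0], "spin": 0, "fingers": 0}]'

```text
time_s: 11.4
tcp_pos: [0.6448, 0.2083, 0.2713]
ee_rot: [-3.141, 0.001, 0.78]
contact_force: [-0.0, 0.0, -0.6]
gripper_width: 0.0005
gripper_force: 0.0
```

```bash
python3 - <<'E'
from plan import *; from fit import *
for n in ['top','wrist']:
    p,d,c=grab(n); W=world(c,d); cv2.imwrite(f'pics/{n}4.png',p[...,::-1])
    try: fit(W,[.5565,.0815],-166,[.4,.042])
    except Exception as e: print(e)
    hsv=cv2.cvtColor(p,cv2.COLOR_RGB2HSV); z=W[...,2]; R=np.hypot(W[...,0]-A[0],W[...,1]-A[1])
    g=(R<.2)&(hsv[...,0]>45)&(hsv[...,0]<85)&(hsv[...,1]>120)&(z>.1)&(z<.12)&(W[...,0]<.53); G=W[g]
    if len(G): print('button',n,len(G),G.mean(0),np.percentile(G[:,2],[50,80]))
plan([])
E
```

```text
pegpts 43 rms 0.001053490629933921 axis [ 5.55032806e-01  8.23357959e-02 -1.66456586e+02] dish [0.39996225 0.04375841] 8 dist 0.15979703019079725 dish ang -166.02993576090012
button top 26 [0.50822406 0.05645518 0.1074081 ] [0.10484582 0.11374356]
Initial guess is outside of provided bounds
t 11.5 tcp [0.6443 0.2062 0.2725] yaw 0.778 F [ 0.3 -0.9 -0.3]meas.py:5: RuntimeWarning: Mean of empty slice.
  return least_squares(f,[*P.mean(0),r or .1],loss='soft_l1',f_scale=.003).x
  ret = um.true_divide(
```

View pics/wrist4.png

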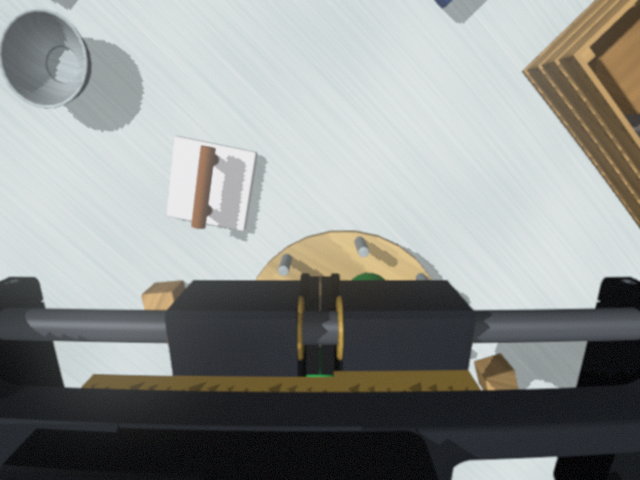

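The wrist view shows the arm clear, with the tile (210,185) and cubes undisturbed. The chute measures within about 0.6° of the dish, so I hand in.

```bash
python3 -c "
from station import env
print(env.sign_off())"
```

```text
the job is handed in; nothing more can be done
None
```

I turned the carousel about 97° clockwise until the chute was within about 1° of the dish, pressed the button to its stop (21 N) and lifted clear. I then handed the job in, without checking by camera that the button came back up; no verdict was returned.

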